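# Feel for a dropped collar under a low shelf and rake it into the tray

## Task

A small steel collar has rolled out of sight under the low shelf, where it lies somewhere on the left of a divider that cannot be seen either. Pick up the hooked probe by its upright grip, slide its blade in under the shelf at the empty left end, sweep gently to the right to feel for the collar, without bending the springy blade hard or jamming the probe, and drag the collar out into the tray in front of the shelf. Then lay the probe down flat on the bench, clear of the shelf and tray, and leave the other things where they are.

Things in the scene. Friction and masses are not known exactly. Their poses are not given: they have to be found in the camera images.
- shelf: Fixed low shelf: grey steel deck, closed back and ends, plywood top with a clear box and two bottles on it (up to 127 mm high). Origin: centre of its underside, on the bench. x points in (open front at -x), y to its left end. Body x -55 to 55, y -120 to 120 mm; deck top z 22; gap z 22 to 52, x -55 to 49, y -110 to 110 mm; top board 118 x 248 mm, z 52 to 66.
- shelf_gap (a point): Middle of the deck in the gap, 52 mm behind its front edge. No poses are given for what is hidden: in the shelf's frame, a rigid fixed divider parallel to x (8 mm thick, 28 high, x -37 to 48) centred anywhere at y -75 to 5 mm; and the collar on its left (+y) side, at most 20 mm clear of it. The gap left of y = 58 mm is empty.
- shelf_mouth (a point): Centre of the deck's front top edge, over which the collar drops into the tray. The dropped collar: plain steel ring lying flat on the deck, 26 mm outside diameter, 14 mm high, 50 to 80 g; its centre starts at x -12 to 14 mm of the shelf's frame (43 to 69 mm behind this edge).
- tray: Shallow aluminium tray fixed to the shelf's front, axes as the shelf's. Origin: centre of its underside, 87 mm in front of the shelf's origin. 64 mm (x) by 240 mm (y); floor 3 mm thick; rim 16 mm high in front and at the ends, none at the back, where the 22 mm high deck closes it. Empty at the start.
- probe: Loose hooked probe, 0.2 kg, lying on the bench: upright black grip and a flat springy steel blade. Origin: centre of the grip's underside; x along the blade, z up. Foot under the grip 46 x 26 x 10 mm. Blade: shank 10 mm wide (y -5 to 5), 4 mm thick (z 1 to 5), x 21 to 160; at its end a toe (x 152 to 160) sticks out to the right, to y = -21 mm.
- probe_grip (a point): Centre of the probe's grip, 36 mm above the probe's origin: the grip is 36 mm (x) by 18 mm (y), from 10 to 60 mm above the origin. Take it from above, fingers closing along the probe's y.
- probe_toe (a point): End of the blade on the shank's centre line, 160 mm ahead of the probe's origin when straight, 3 mm above its underside; it swings with the blade.
- blade (a joint): Sideways bend of the springy blade at its mount, 21 mm ahead of the probe's origin, in rad: 0 straight, positive when its end is pushed to the probe's left (+y), as when a sweep to the right meets something. Spring 4 N m/rad: 0.07 rad is 2 N at the end. Pushing the collar freely bends it under 0.04; over 0.15 it is overbent.
- glue_bottle: Bystander: small white glue bottle with blue cap, 24 x 33 x 90 mm, standing loose at the left. Origin: centre of underside.
- yellow_van: Bystander: yellow toy van, 23 x 64 x 29 mm, loose at the right. Origin: centre of underside.

How it is judged:
By the outcome, as a careful person would: the job done as asked, in the order asked, and still so for the second after the job is handed in, with the robot touching nothing.
It also fails if it takes over 72 s, if anything falls off the work surface, if the arm or the gripper's body presses on something with over 40 N, if the wrist force passes 120 N, or if a joint passes its speed limit or range.

## Robot

A 6-joint arm with a two-finger parallel gripper is mounted at the origin on a cart in front of the work surface, level with it; the furniture and walls round the work are solid. World frame = base frame: x ahead of the robot, y to its left, z up, the work surface at z = 0. Lengths are in mm, angles in rad, forces in N, time in s.
With the tool pointing down it reaches from about 350 to 875 mm from the base axis. Payload 4.2 kg.
Tool frame: the origin (TCP) lies midway between the tips of the shut fingers; the grasp point (between the pads) lies 19 mm behind it (arm.tcp_to_grasp is the distance from the TCP to the grasp point, in mm); z points along the fingers, y is the line along which they close (so a half turn about z gives the same grasp; the last joint's range is limited). The gripper opens to 85 mm and grips with 20 to 120 N. Pads are 22 mm wide; open, the fingers measure 114 mm over their backs; the gripper's body (76 mm by 85 mm) begins 54 mm behind the grasp point. The pads swing forward as they close: fully open they stand 13 mm farther back than shut.
Start: joints at [-1.021, 0.385, 0.008, 0, -1.194, -0.259], TCP at [179.215, -598.733, 231.312] pointing down, gripper open.
Joint ranges: [-3.14, 3.14], [-1.21, 2.06], [-1.07, 1.41], [-3.16, 2.05], [-2.99, -0.16], [-3.1, 3.1]. Speed limits (rad/s): [2.79, 2.79, 3.14, 3.14, 3.14, 3.14].

## Interface

Orientations are given as a unit quaternion [x, y, z, w].
In Python, from bench import arm gives the robot as it stands.
- The arm moves only by the tool arm_command, never from a script. Its argument "rows" is a list of rows, each a list of 2 entries, a list of its own where there are three numbers: the shift along the tool's x, y, z as a fraction of full scale, then the turn, a rotation vector about the tool's x, y, z as a fraction of full scale. In form: [[[x, y, z], [wx, wy, wz]], ...]. A call has 1 to 5 rows; each row is the pose to reach, as a shift and turn from the pose commanded when the call began, along the tool's axes at that moment, turning the shorter way round; what a row does not reach only later rows make up. Full scale, the value 1, is 0.25 m for a shift and 180 degrees for a turn. A row lasts 1/10 s, in which the tool goes at most 50 mm and 8.59 degrees, less where a joint would pass 70% of its speed; a pose out of reach is approached as far as the arm can. A call with a number of a shift or a turn outside -1 to 1 is refused whole. A call with a gripper value outside its range is refused whole. "grip" is the opening, from 0 (shut) to 1 (fully open), set as the call begins (left out, the last holds). The fingers move at their own pace and stop on an object; the grip force is fixed at half the most. Time passes only in rows, so rows that repeat a pose let the fingers close. It gives the time, the measured TCP pose, the force, the opening and the grip force at its end, in the units of the state.
- arm.read_state(): the state, without advancing time (a new reading comes with each control period).
- arm.get_image(name): name is "side" or "top" or "wrist"; returns (picture, depth): 480x640x3 uint8, blue, green, red; 480x640 float32, mm along the optical axis (not along the pixel's ray), 0 where there is no reading.
- arm.camera_info(name): a dict with "fx", "fy", "cx", "cy" (pixels), "extrinsics" (4x4, takes a point from camera to world coordinates). Camera axes: x right, y down, z forward; pixel columns grow to the right and rows downward; lengths in mm; the calibration is good to about 2 mm. A picture is of the moment at which its call begins: read the wrist's pose just before it. camera_info takes no time and is no camera call; for the wrist camera it gives the pose at the moment of the call.
- arm.job_done(): hands the job in; it is judged then, once.
Trained networks look in the newest picture that a camera, given by its name, has taken for a name from the list of things; names that differ only in an ending like _2 or _b are one class to them, and where a whole thing is asked for, a point or a joint stands for the part that bears it (a point fixed in the world has none). Each returns a list of dicts, best first, with "score" (0 to 1); they miss things now and then, are a little off and sometimes report something else, mostly with a low value. They report only what shows in the picture. A call takes as long as a camera call.
- arm.spot_in(camera, query): "position" ([column, row] in pixels, amid what is visible of it).
The state is a dict: "clock": time; "joints": joint angles; "joint_vel": joint speeds; "joint_efforts": joint torques, N m; "position": TCP position; "ee_rot": TCP orientation; "contact_force": force on the tool from outside, world axes, zero at the start; "wrist_torque": the same for the moment, N m; "gripper_width": finger opening in mm; "grasp_force": force on a finger pad.
Only numpy, scipy, OpenCV 4.12 (cv2) and the standard library are available. Lean on these libraries where they do the work, as an engineer would, in place of code of your own. Each camera call takes 0.05 s, during which the arm holds its last target. There are 200 camera calls.

## Working session

There is one attempt and no reset: what is moved stays moved. The work goes in short steps, Python scripts to look and compute and a tool call to move; the robot and the scene stay as the last step left them, time stands still between calls to the robot, and variables do not carry over. Pictures are saved under pics/ and viewed, at most 10 in all, crops included, and the job is handed in when it is done.

Besides the shell and the picture viewer there is one more tool, called as a command line: name --argument value ..., lists and objects as JSON in quotes. arm_command: Moves the arm, as the interface text tells. Shift numbers are shares of 0.25 m and turn numbers shares of 180 degrees, none past 1 either way. Its arguments: {"type":"object","properties":{"rows":{"type":"array","items":{"type":"array"}},"grip":{"type":"number"}},"required":["rows"]}

```bash
ls; mkdir -p pics; cat > h.py <<'E'
import numpy as np,cv2
from bench import arm
def px2w(cam,u,v,d,ci=None):
    c=ci or arm.camera_info(cam); E=np.array(c["extrinsics"])
    p=np.array([(u-c["cx"])/c["fx"]*d,(v-c["cy"])/c["fy"]*d,d,1]); return (E@p)[:3]
def cloud(cam,dep):
    c=arm.camera_info(cam);E=np.array(c["extrinsics"])
    v,u=np.mgrid[:480,:640]
    P=np.stack([(u-c["cx"])/c["fx"]*dep,(v-c["cy"])/c["fy"]*dep,dep],-1)
    W=P@E[:3,:3].T+E[:3,3]; W[dep==0]=np.nan; return W
def spots(cam,names,W):
    for n in names:
        for s in arm.spot_in(cam,n)[:2]:
            u,v=s["position"]; print(cam,n,round(s["score"],2),[round(u),round(v)],np.round(W[int(v),int(u)],0))
E
python3 - <<'E'
from h import *
print(arm.read_state())
for c in("top","side"):
    im,d=arm.get_image(c);cv2.imwrite(f"pics/{c}0.png",im);W=cloud(c,d);np.save(f"{c}0.npy",W)
    spots(c,["shelf","tray","probe","probe_grip","probe_toe","glue_bottle","yellow_van","shelf_mouth"],W)
E
```

```text
pics
{'clock': 0.0, 'joints': array([-1.02143619e+00,  3.85592019e-01,  6.61227608e-03, -5.09703602e-04,
       -1.19397161e+00, -2.58636603e-01]), 'joint_vel': array([ 2.44314365e-04,  6.09908674e-05, -1.01118932e-03, -1.19995172e-03,
       -8.87676542e-04, -7.82888807e-04]), 'joint_efforts': array([-8.26640808e-04, -3.92288661e+01,  1.88404334e+01,  4.18624252e+00,
       -4.69236184e-03, -5.10059280e-06]), 'position': array([ 179.03044503, -598.20279234,  230.19327094]), 'ee_rot': array([-1.44757260e-01,  9.89466583e-01,  1.08388271e-03, -2.05767430e-04]), 'contact_force': array([-0.02333216, -0.6201511 ,  0.64402964]), 'wrist_torque': array([ 0.01805908,  0.0237901 , -0.0542936 ]), 'grasp_force': 0.0, 'gripper_width': 85.37506738066354}
top shelf 0.77 [432, 204] [ 631. -284.   68.]
top shelf 0.66 [230, 271] [479. 201.   6.]
top tray 0.95 [431, 229] [ 581. -292.    2.]
top probe 0.62 [234, 275] [471. 193.   7.]
top probe_grip 0.58 [229, 272] [477. 207.  -4.]
top probe_toe 0.69 [241, 246] [541. 175.   4.]
top glue_bottle 0.59 [169, 229] [580. 342.  46.]
top yellow_van 0.55 [507, 254] [ 519. -471.   27.]
top yellow_van 0.2 [432, 204] [ 634. -286.   68.]
top shelf_mouth 0.9 [432, 204] [ 631. -284.   68.]
side shelf 0.59 [350, 219] [ 608. -243.   64.]
side tray 0.96 [373, 230] [ 581. -328.   -2.]
side probe 0.77 [307, 322] [437. 229.  48.]
side probe 0.24 [351, 217] [ 614. -259.   63.]
side probe_toe 0.66 [285, 313] [540. 172.   1.]
side probe_toe 0.25 [373, 230] [ 580. -333.   -3.]
side glue_bottle 0.51 [213, 333] [581. 365.  45.]
side yellow_van 0.49 [414, 214] [ 507. -460.   18.]
side shelf_mouth 0.58 [351, 219] [ 606. -245.   61.]
```

View pics/top0.png

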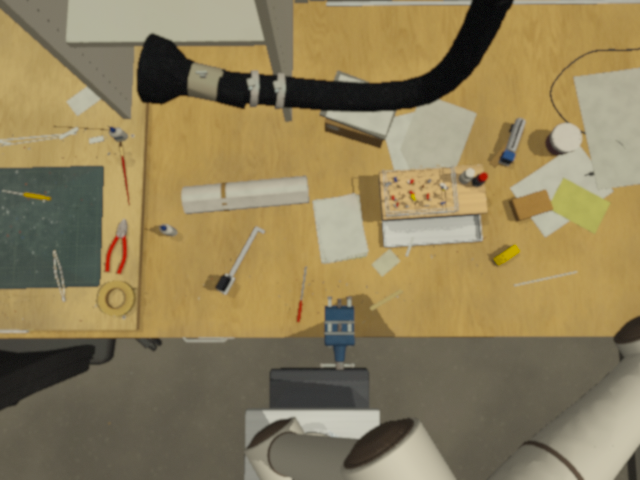

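View pics/side0.png

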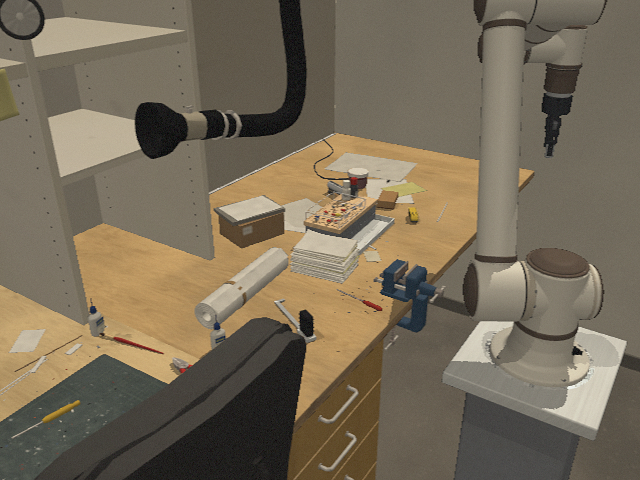

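```bash
python3 - <<'E'
from h import *
for c in("top","side"):
    W=np.load(c+"0.npy"); z=W[...,2]
    # grip top
    m=(z>40)&(z<75)&(W[...,0]>380)&(W[...,0]<520)&(W[...,1]>100)&(W[...,1]<290)
    P=W[m]; print(c,"grip",m.sum(),np.round(np.median(P,0),1), np.round(P.min(0)),np.round(P.max(0)))
    # shelf top
    m=(z>58)&(z<76)&(W[...,0]>480)&(W[...,0]<800)&(W[...,1]>-480)&(W[...,1]<-80)
    r=cv2.minAreaRect(W[m][:,:2].astype(np.float32)); print("shelf top",m.sum(),r,np.round(cv2.boxPoints(r)),np.median(W[m][:,2]))
E
```

```text
top grip 139 [449.4 209.9  58.1] [431. 195.  40.] [469. 225.  65.]
shelf top 5508 ((661.40625, -244.33041381835938), (286.06256103515625, 338.7286071777344), 2.729543924331665) [[ 510.  -82.]
 [ 527. -420.]
 [ 812. -407.]
 [ 796.  -68.]] 66.50497410782157
side grip 163 [444.8 220.   54.1] [429. 199.  40.] [469. 233.  60.]
shelf top 1697 ((688.1312255859375, -214.25306701660156), (265.8744201660156, 358.2167663574219), 18.334930419921875) [[ 506.  -86.]
 [ 618. -426.]
 [ 871. -342.]
 [ 758.   -2.]] 63.02033996725197
```

The top view shows the probe's grip at px (225,283), with the blade running up-right and its toe at (262,228). The shelf is at (432,195) with the tray at (432,232), and a paper stack lies to their left at (340,228). The vise is at (340,325), the glue bottle at (165,230), the van at (507,254), and a hose hangs overhead.

```bash
cat >> h.py <<'E'
from scipy.spatial.transform import Rotation as R
def plan(p,yawdeg):
    """TCP world target, tool pointing down, tool y axis at yawdeg in world -> row numbers (uses commanded~measured pose)"""
    s=arm.read_state(); Rc=R.from_quat(s["ee_rot"]); a=np.deg2rad(yawdeg)
    y=np.array([np.cos(a),np.sin(a),0]); z=np.array([0,0,-1.]); x=np.cross(y,z)
    Rt=R.from_matrix(np.stack([x,y,z],1))
    d=Rc.inv().apply(np.array(p)-s["position"])/250; w=(Rc.inv()*Rt).as_rotvec()/np.pi
    return np.round(d,4),np.round(w,4)
def yaw(): 
    y=R.from_quat(arm.read_state()["ee_rot"]).as_matrix()[:,1]; return np.degrees(np.arctan2(y[1],y[0]))
E
python3 - <<'E'
from h import *
W=np.load("top0.npy");z=W[...,2]
for n,(u,v) in dict(hose=(165,65),hose2=(330,92),hose3=(430,85),hose4=(480,25),vise=(340,320),vise2=(340,355),paper=(340,228),paperR=(362,228),shelfFL=(383,222),toe=(260,230),grip=(225,283),roll=(240,195),box=(360,100)).items(): print(n,np.round(W[v,u]))
m=(z>60)&(z<72)&(W[...,0]>560)&(W[...,0]<740)&(W[...,1]>-430)&(W[...,1]<-150)
mm=cv2.morphologyEx(m.astype(np.uint8),cv2.MORPH_OPEN,np.ones((3,3)))
n,l,st,c=cv2.connectedComponentsWithStats(mm);k=1+st[1:,4].argmax();r=cv2.minAreaRect(W[l==k][:,:2].astype(np.float32));print(r,cv2.boxPoints(r).round())
print(yaw(),plan((420,-250,300),106.6))
E
```

```text
hose [789. 226. 465.]
hose2 [774. -46. 386.]
hose3 [ 779. -223.  403.]
hose4 [ 798. -265.  567.]
vise [360. -68.  39.]
vise2 [281. -67.  49.]
paper [575. -68.  71.]
paperR [ 575. -120.   69.]
shelfFL [ 597. -175.   17.]
toe [581. 129.   2.]
grip [448. 203.  52.]
roll [nan nan nan]
box [ 764. -101.  374.]
((667.4005126953125, -258.03436279296875), (105.33501434326172, 165.11273193359375), 3.7416276931762695) [[ 609. -179.]
 [ 620. -344.]
 [ 725. -337.]
 [ 715. -172.]]
106.66202897087035 (array([-1.3227,  1.0602, -0.2747]), array([ 0.    , -0.    ,  0.0003]))
```

arm_command --rows '[[[-0.13, 0.1, -0.08], [0, 0, 0]], [[-0.27, 0.2, -0.16], [0, 0, 0]], [[-0.4, 0.31, -0.2], [0, 0, 0]], [[-0.53, 0.42, -0.2], [0, 0, 0]], [[-0.66, 0.53, -0.2], [0, 0, 0]]]'

```text
clock: 1.4
position: [300.1, -423.1, 282.0]
ee_rot: [-0.145, 0.989, -0.001, 0.001]
contact_force: [0.6, -0.1, 0.5]
gripper_width: 85.4
grasp_force: 0.0
```

arm_command --rows '[[[-0.13, 0.1, -0.04], [0, 0, 0]], [[-0.27, 0.2, -0.08], [0, 0, 0]], [[-0.4, 0.31, -0.12], [0, 0, 0]], [[-0.53, 0.42, -0.16], [0, 0, 0]], [[-0.66, 0.53, -0.2], [0, 0, 0]]]'

```text
clock: 1.9
position: [420.0, -248.6, 332.1]
ee_rot: [-0.145, 0.989, -0.0, 0.0]
contact_force: [0.7, -1.2, 0.1]
gripper_width: 85.7
grasp_force: 0.0
```

arm_command --rows '[[[0, 0, 0], [0, 0, -0.04]], [[0, 0, 0], [0, 0, -0.06]]]'

```text
clock: 2.1
position: [420.3, -248.9, 331.9]
ee_rot: [-0.241, 0.971, -0.0, 0.001]
contact_force: [0.3, 0.1, -0.0]
gripper_width: 84.9
grasp_force: 0.0
```

```bash
python3 - <<'E'
from h import *
s=arm.read_state();print(s["position"],yaw(),s["clock"],s["joints"])
im,d=arm.get_image("wrist");cv2.imwrite("pics/w1.png",im);W=cloud("wrist",d);np.save("w1.npy",W)
spots("wrist",["shelf","tray","shelf_mouth"],W)
z=W[...,2]
for lo,hi in((60,72),):
    m=((z>lo)&(z<hi)&(W[...,0]>560)&(W[...,1]<-150)).astype(np.uint8)
    mm=cv2.morphologyEx(m,cv2.MORPH_OPEN,np.ones((5,5)));n,l,st,c=cv2.connectedComponentsWithStats(mm);k=1+st[1:,4].argmax();r=cv2.minAreaRect(W[l==k][:,:2].astype(np.float32));print(r,cv2.boxPoints(r).round(1),st[k],np.median(W[l==k],0))
E
```

```text
[ 420.26737841 -248.91704741  331.86286443] 117.84383527955892 2.1 [-2.01457619e-01  8.85534060e-02 -1.35501646e-01 -3.99457445e-05
 -1.34552646e+00 -8.83362850e-01]
wrist shelf 0.59 [232, 306] [ 604. -284.   57.]
wrist tray 0.64 [238, 269] [ 575. -301.    2.]
wrist shelf_mouth 0.73 [234, 307] [ 603. -281.   58.]
((673.7261352539062, -227.90647888183594), (88.33419036865234, 113.83185577392578), 3.6737043857574463) [[ 626.  -173.9]
 [ 633.3 -287.5]
 [ 721.4 -281.9]
 [ 714.2 -168.3]] [ 200  329   94   65 3535] [ 672.46202641 -229.04365501   65.12597672]
```

View pics/w1.png

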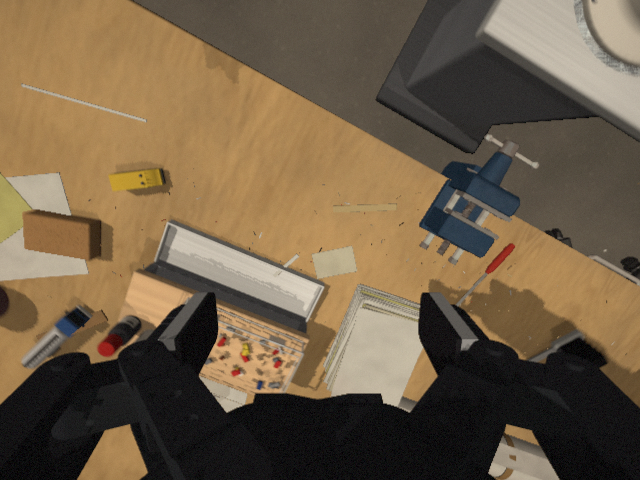

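Picture w1 shows the tray's front rim corners at about px (172,222) on the right and (325,286) on the left. The board's front edge starts at about (308,348) on the left, and the vise is at (470,210). I'll intersect these rays with the known planes.

```bash
cat >> h.py <<'E'
def ray(cam,u,v,z,c=None):
    c=c or arm.camera_info(cam);E=np.array(c["extrinsics"]);d=E[:3,:3]@[(u-c["cx"])/c["fx"],(v-c["cy"])/c["fy"],1];o=E[:3,3]
    return o+d*(z-o[2])/d[2]
E
python3 - <<'E'
from h import *
for n,u,v,z in(("FR",172,221,16),("FL",325,286,16),("boardFL",308,348,66),("boardFR",158,265,66)):print(n,ray("wrist",u,v,z).round(1))
im=cv2.imread("pics/w1.png");cv2.imwrite("pics/w1c.png",cv2.resize(im[210:410,100:340],None,fx=3,fy=3,interpolation=cv2.INTER_CUBIC)[:600])
im=cv2.imread("pics/top0.png");cv2.imwrite("pics/top0c.png",np.hstack([cv2.resize(im[150:260,370:500],None,fx=3.2,fy=3.2),cv2.resize(im[215:325,195:305],None,fx=3.2,fy=3.2)])[:, :800])
for k in("top",):print(arm.camera_info(k)["extrinsics"])
E
```

```text
FR [ 545.4 -411.4   16. ]
FL [ 534.5 -178.6   16. ]
boardFL [ 607.7 -167.7   66. ]
boardFR [ 587.3 -392.8   66. ]
[[-2.92812814e-03 -9.91600766e-01  1.29303310e-01  3.93847480e+02]
 [-9.99960766e-01  3.98445566e-03  7.91144502e-03 -4.71231184e+01]
 [-8.36019825e-03 -1.29275071e-01 -9.91573529e-01  1.27745773e+03]
 [ 0.00000000e+00  0.00000000e+00  0.00000000e+00  1.00000000e+00]]
```

View pics/w1c.png

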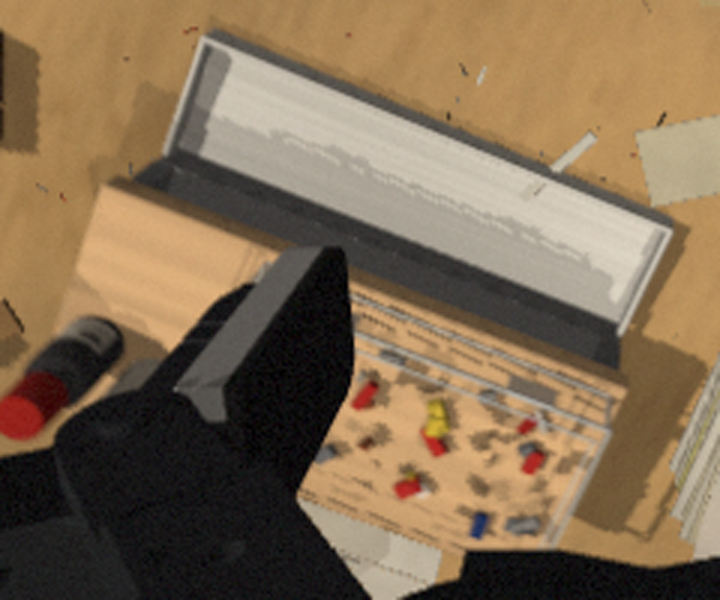

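View pics/top0c.png

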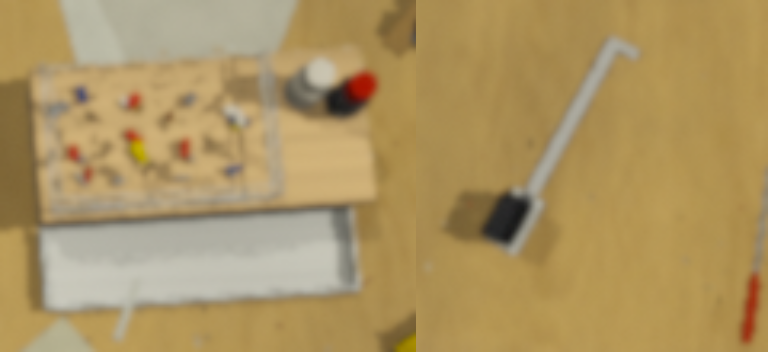

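In the crops (converted to full-image px), the board's front corners in w1 are (135,270) and (308,336), and the tray's are (169,222) and (324,286). In the top view the board's front corners are (383,219) and (487,212), and the tray's are (383.4,246.6) and (482,240.6). The probe's toe bends right at (256,227).

```bash
python3 - <<'E'
from h import *
M={"tFR":(-119,-120,16),"tFL":(-119,120,16),"bFR":(-59,-124,66),"bFL":(-59,124,66)}
px={"wrist":dict(tFR=(169,221.7),tFL=(324,286),bFR=(135,270),bFL=(308.3,336)),"top":dict(tFR=(481.9,240.6),tFL=(383.4,246.6),bFL=(383.1,219.4),bFR=(486.9,211.9))}
for c,D in px.items():
    A=np.array([M[k][:2] for k in D],float);B=np.array([ray(c,*D[k],M[k][2])[:2] for k in D])
    H=B-B.mean(0);G=A-A.mean(0);a=np.arctan2((G[:,0]*H[:,1]-G[:,1]*H[:,0]).sum(),(G*H).sum())
    Rm=np.array([[np.cos(a),-np.sin(a)],[np.sin(a),np.cos(a)]]);o=B.mean(0)-Rm@A.mean(0)
    print(c,np.degrees(a),o,(A@Rm.T+o-B).round(1).tolist())
c="top";t=ray(c,256.3,226.9,3);g=ray(c,225.5,283,60)
print(t,g,plan((430,150,330),70),yaw())
E
```

```text
wrist 3.423815272839513 [ 659.24994122 -291.44592762] [[-0.6, -3.6], [-1.9, 1.1], [0.4, -2.2], [2.1, 4.7]]
top 3.53993646652918 [ 662.41253061 -288.45116304] [[0.8, -0.3], [-0.2, -1.1], [0.5, 1.9], [-1.1, -0.6]]
[588.35327421 138.1542456    3.        ] [447.2194296  200.06780984  60.        ] (array([-0.7743,  1.4021,  0.0054]), array([-0.    ,  0.    ,  0.2632])) 117.37538490362212
```

```bash
python3 - <<'E'
from h import *
print(plan((530,165,290),62))
E
```

```text
(array([-1.1571,  1.2715,  0.1654]), array([-0.    ,  0.    ,  0.3076]))
```

arm_command --rows '[[[-0.12, 0.13, 0], [0, 0, 0]], [[-0.24, 0.26, 0.02], [0, 0, 0]], [[-0.36, 0.39, 0.04], [0, 0, 0]], [[-0.48, 0.52, 0.06], [0, 0, 0]], [[-0.58, 0.635, 0.08], [0, 0, 0]]]'

```text
clock: 2.8
position: [475.0, -41.1, 311.3]
ee_rot: [-0.237, 0.972, -0.0, 0.0]
contact_force: [-0.7, 0.1, 0.3]
gripper_width: 85.2
grasp_force: 0.0
```

arm_command --rows '[[[-0.12, 0.13, 0], [0, 0, 0]], [[-0.24, 0.26, 0.02], [0, 0, 0]], [[-0.36, 0.39, 0.04], [0, 0, 0]], [[-0.48, 0.52, 0.06], [0, 0, 0]], [[-0.58, 0.635, 0.08], [0, 0, 0]]]'

```text
clock: 3.3
position: [530.8, 166.9, 291.0]
ee_rot: [-0.237, 0.972, -0.0, 0.0]
contact_force: [0.6, -0.2, 0.3]
gripper_width: 85.0
grasp_force: 0.0
```

arm_command --rows '[[[0, 0, 0], [0, 0, 0.04]], [[0, 0, 0], [0, 0, 0.08]], [[0, 0, 0], [0, 0, 0.12]], [[0, 0, 0], [0, 0, 0.16]], [[0, 0, 0], [0, 0, 0.2]]]'

```text
clock: 3.8
position: [530.4, 164.8, 291.1]
ee_rot: [0.078, 0.997, -0.0, -0.0]
contact_force: [0.4, 0.1, -0.5]
gripper_width: 85.5
grasp_force: 0.0
```

arm_command --rows '[[[0, 0, 0], [0, 0, 0.04]], [[0, 0, 0], [0, 0, 0.08]], [[0, 0, 0], [0, 0, 0.11]], [[0, 0, 0], [0, 0, 0.11]]]'

```text
clock: 4.2
position: [530.4, 164.7, 291.2]
ee_rot: [0.246, 0.969, -0.0, -0.0]
contact_force: [-0.1, -0.1, 0.7]
gripper_width: 85.1
grasp_force: 0.0
```

```bash
python3 - <<'E'
from h import *
s=arm.read_state();print(s["position"],yaw(),s["clock"],s["joints"])
im,d=arm.get_image("wrist");cv2.imwrite("pics/w2.png",im);W=cloud("wrist",d);np.save("w2.npy",W)
spots("wrist",["probe","probe_grip","probe_toe"],W)
m=(W[...,2]>57)&(W[...,2]<66)&(abs(W[...,0]-447)<40)&(abs(W[...,1]-205)<40)
r=cv2.minAreaRect(W[m][:,:2].astype(np.float32));print(m.sum(),r,np.median(W[m],0))
E
```

```text
[530.43154603 164.72185209 291.19000107] 61.56924359309005 4.2 [ 5.92963912e-01  2.28936130e-01 -6.41927658e-02  5.13836708e-05
 -1.27793253e+00 -2.65998540e+00]
wrist probe 0.78 [318, 139] [468. 198.   5.]
wrist probe_grip 0.62 [317, 143] [471. 195.   6.]
wrist probe_toe 0.77 [319, 189] [521. 171.   3.]
598 ((448.6941833496094, 210.66827392578125), (16.866392135620117, 34.51922607421875), 61.455345153808594) [448.48817508 210.66496859  59.50985511]
```

View pics/w2.png

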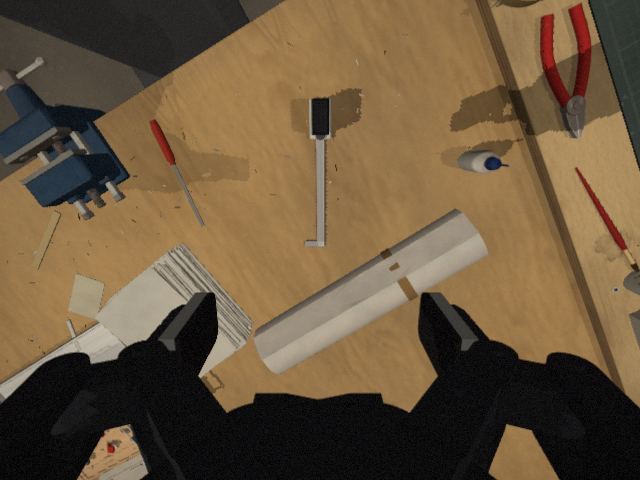

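The probe's grip is at px (320,117) with its blade running down the image to the toe at (308,243). The paper roll, bottle and vise are clear of it. The depth cloud gives the grip centre as (448.5, 210.7), its top at z 59.5 and its yaw as -28.5°, and the top camera's cloud agrees.

```bash
python3 - <<'E'
from h import *
print(plan((448.5,210.7,110),61.5),plan((448.5,210.7,20),61.5))
E
```

```text
(array([0.3748, 0.0057, 0.7251]), array([-0.    , -0.    ,  0.0011])) (array([0.3748, 0.0057, 1.0851]), array([-0.    , -0.    ,  0.0011]))
```

arm_command --rows '[[[0.1, 0, 0.15], [0, 0, 0]], [[0.2, 0, 0.3], [0, 0, 0]], [[0.3, 0.005, 0.45], [0, 0, 0]], [[0.375, 0.006, 0.6], [0, 0, 0]], [[0.375, 0.006, 0.725], [0, 0, 0]]]' --grip 0.7

```text
clock: 4.9
position: [446.4, 211.2, 108.7]
ee_rot: [0.243, 0.97, -0.0, -0.0]
contact_force: [-0.3, -0.1, -0.4]
gripper_width: 60.1
grasp_force: 0.0
```

arm_command --rows '[[[0, 0, 0.1], [0, 0, 0]], [[0, 0, 0.2], [0, 0, 0]], [[0, 0, 0.3], [0, 0, 0]], [[0, 0, 0.36], [0, 0, 0]], [[0, 0, 0.36], [0, 0, 0]]]'

```text
clock: 5.4
position: [447.4, 210.0, 18.1]
ee_rot: [0.245, 0.97, -0.002, -0.001]
contact_force: [0.3, 0.0, 0.1]
gripper_width: 59.8
grasp_force: 0.0
```

arm_command --rows '[[[0, 0, 0], [0, 0, 0]], [[0, 0, 0], [0, 0, 0]], [[0, 0, 0], [0, 0, 0]], [[0, 0, 0], [0, 0, 0]], [[0, 0, 0], [0, 0, 0]]]' --grip 0

```text
clock: 5.9
position: [449.1, 211.6, 21.2]
ee_rot: [0.245, 0.97, 0.001, 0.001]
contact_force: [-1.1, 0.4, 6.3]
gripper_width: 17.5
grasp_force: 58.8
```

arm_command --rows '[[[0, 0, 0], [0, 0, 0]], [[0, 0, 0], [0, 0, 0]], [[0, 0, 0], [0, 0, 0]], [[0, 0, 0], [0, 0, 0]], [[0, 0, 0], [0, 0, 0]]]'

```text
clock: 6.4
position: [449.1, 211.6, 21.2]
ee_rot: [0.244, 0.97, 0.001, 0.001]
contact_force: [-1.6, 0.8, 6.3]
gripper_width: 17.7
grasp_force: 58.8
```

arm_command --rows '[[[0, 0, -0.1], [0, 0, 0]], [[0, 0, -0.25], [0, 0, 0]], [[0, 0, -0.4], [0, 0, 0]], [[0, 0, -0.55], [0, 0, 0]], [[0, 0, -0.68], [0, 0, 0]]]'

```text
clock: 6.9
position: [448.0, 210.8, 191.7]
ee_rot: [0.245, 0.97, 0.0, -0.0]
contact_force: [1.3, 0.5, -2.5]
gripper_width: 17.6
grasp_force: 58.8
```

arm_command --rows '[[[0, 0, 0], [0, 0, -0.04]], [[0, 0, 0], [0, 0, -0.08]], [[0, 0, 0], [0, 0, -0.12]], [[0, 0, 0], [0, 0, -0.16]], [[0, 0, 0], [0, 0, -0.178]]]'

```text
clock: 7.4
position: [447.7, 210.5, 189.4]
ee_rot: [-0.034, 0.999, -0.0, -0.001]
contact_force: [-0.2, -0.2, -2.0]
gripper_width: 17.3
grasp_force: 58.8
```

```bash
cat >> h.py <<'E'
SO=np.array([661.,-290.]);SA=np.deg2rad(3.5);RS=np.array([[np.cos(SA),-np.sin(SA)],[np.sin(SA),np.cos(SA)]])
def s2w(x,y): return RS@[x,y]+SO
def w2s(p): return RS.T@(np.array(p)[:2]-SO)
def pp(x,y,z,yw=93.5): return plan((*s2w(x,y),z+21),yw)  # probe origin in shelf frame, z of underside
E
python3 - <<'E'
from h import *
s=arm.read_state();print(s["position"],yaw(),s["contact_force"],s["wrist_torque"],w2s(s["position"]))
print(pp(-240,92,170),s2w(-240,92))
E
```

```text
[447.65921915 210.53020135 189.40604919] 93.87441422139749 [-0.15374499 -0.17204942 -1.99335847] [ 0.00197094  0.05371086 -0.03314033] [-182.3862195   512.62075472]
(array([ 0.2415, -1.6809, -0.0052]), array([-0.0001, -0.0006,  0.0021])) [ 415.83118274 -212.82324803]
```

arm_command --rows '[[[0.02, -0.16, 0], [0, 0, 0]], [[0.04, -0.34, 0], [0, 0, 0]], [[0.07, -0.52, 0], [0, 0, 0]], [[0.1, -0.7, 0], [0, 0, 0]], [[0.12, -0.84, 0], [0, 0, 0]]]'

```text
clock: 7.9
position: [430.3, -2.7, 189.5]
ee_rot: [-0.032, 0.999, 0.0, -0.001]
contact_force: [0.5, 0.2, -2.2]
gripper_width: 17.5
grasp_force: 59.2
```

arm_command --rows '[[[0.02, -0.18, 0], [0, 0, 0]], [[0.04, -0.36, 0], [0, 0, 0]], [[0.07, -0.54, 0], [0, 0, 0]], [[0.1, -0.72, 0], [0, 0, 0]], [[0.12, -0.84, 0], [0, 0, 0]]]'

```text
clock: 8.4
position: [414.2, -214.1, 189.5]
ee_rot: [-0.031, 1.0, 0.0, -0.001]
contact_force: [0.1, 0.9, -1.3]
gripper_width: 17.2
grasp_force: 59.3
```

arm_command --rows '[[[0, 0, 0.2], [0, 0, 0]], [[0, 0, 0.4], [0, 0, 0]], [[0, 0, 0.46], [0, 0, 0]], [[0, 0, 0.46], [0, 0, 0]]]'

```text
clock: 8.8
position: [412.7, -211.6, 72.1]
ee_rot: [-0.032, 0.999, 0.001, -0.004]
contact_force: [-0.0, -0.8, -1.9]
gripper_width: 17.3
grasp_force: 59.1
```

```bash
python3 - <<'E'
from h import *
s=arm.read_state();print(s["position"],yaw(),s["contact_force"],s["wrist_torque"],w2s(s["position"]),s["clock"])
im,d=arm.get_image("top");cv2.imwrite("pics/top1.png",im);a=cv2.resize(im[185:285,345:475],None,fx=3,fy=3,interpolation=cv2.INTER_CUBIC)
im2,d=arm.get_image("side");b=cv2.resize(im2[180:280,290:420],None,fx=3,fy=3,interpolation=cv2.INTER_CUBIC)
cv2.imwrite("pics/c1.png",np.hstack([a,b]))
E
```

```text
[ 412.68001468 -211.60518076   72.09940248] 93.63226980645643 [-0.03564739 -0.77749137 -1.93099286] [0.01703698 0.07432813 0.02433822] [-243.07092927   93.40816955] 8.8
```

View pics/c1.png

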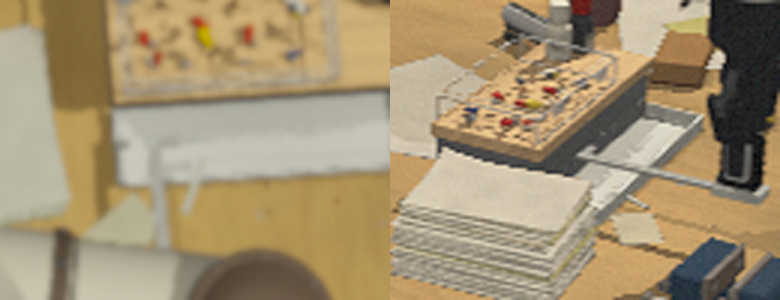

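```bash
python3 - <<'E'
from h import *
im,d=arm.get_image("side");W=cloud("side",d)
# points belonging to blade: z 40..70 near expected line, in shelf frame
S=(W[...,:2]-SO)@RS
m=(W[...,2]>35)&(W[...,2]<66)&(S[...,0]>-222)&(S[...,0]<-75)&(abs(S[...,1]-90)<20)
P=np.c_[S[m],W[m][:,2]];o=P[:,0].argsort();print(len(P));print(P[o][::max(1,len(P)//25)].round(0).tolist())
print(np.polyfit(P[:,0],P[:,2],1),np.polyfit(P[:,0],P[:,1],1))
c=arm.camera_info("top")
for u,v in((396.7,231),(398.5,250)):print(w2s(ray("top",u,v,54)))
# side projection of expected toe at z=54
c=arm.camera_info("side");E=np.linalg.inv(np.array(c["extrinsics"]))
for zz in(50,54,58):
  q=E@np.r_[s2w(-83,93.4),zz,1];print(zz,q[0]/q[2]*c["fx"]+c["cx"],q[1]/q[2]*c["fy"]+c["cy"])
print(pp(-243,92,26))
E
```

```text
152
[[-222.0, 105.0, 50.0], [-219.0, 105.0, 52.0], [-214.0, 100.0, 52.0], [-206.0, 102.0, 54.0], [-201.0, 98.0, 57.0], [-194.0, 95.0, 51.0], [-189.0, 95.0, 49.0], [-182.0, 94.0, 53.0], [-178.0, 97.0, 57.0], [-171.0, 97.0, 58.0], [-166.0, 96.0, 50.0], [-158.0, 93.0, 53.0], [-153.0, 89.0, 53.0], [-145.0, 105.0, 58.0], [-140.0, 95.0, 55.0], [-134.0, 94.0, 53.0], [-127.0, 91.0, 53.0], [-122.0, 100.0, 53.0], [-116.0, 93.0, 52.0], [-108.0, 97.0, 48.0], [-102.0, 91.0, 53.0], [-96.0, 96.0, 54.0], [-91.0, 105.0, 54.0], [-86.0, 83.0, 55.0], [-82.0, 89.0, 54.0], [-78.0, 99.0, 51.0]]
[-2.16738157e-02  5.06175652e+01] [-4.68329301e-02  9.01691632e+01]
[-86.21622364  92.15223965]
[-131.72240351   91.59901484]
50 353.37372937098564 230.93452098203528
54 353.4074695269961 229.64390152199746
58 353.4412840008394 228.35043927601524
(array([ 0.0161, -0.0025,  0.1165]), array([-0.0002,  0.0007,  0.0013]))
```

arm_command --rows '[[[0, 0, 0.06], [0, 0, 0]], [[0, 0, 0.115], [0, 0, 0]], [[0, 0, 0.115], [0, 0, 0]], [[0, 0, 0.115], [0, 0, 0]]]'

```text
clock: 9.35
position: [416.8, -212.1, 47.6]
ee_rot: [-0.033, 0.999, -0.0, 0.001]
contact_force: [-0.6, -0.6, -1.9]
gripper_width: 17.5
grasp_force: 59.2
```

```bash
python3 - <<'E'
from h import *
s=arm.read_state();print(s["position"],yaw(),s["contact_force"],w2s(s["position"]),pp(-118,92,26))
E
```

```text
[ 416.77655116 -212.07402855   47.62128132] 93.73472275059908 [-0.61763241 -0.56701323 -1.8547485 ] [-239.01065613   92.69010867] (array([-0.484 , -0.0047,  0.0037]), array([-0.0002,  0.0008,  0.0013]))
```

arm_command --rows '[[[-0.08, 0, 0], [0, 0, 0]], [[-0.16, 0, 0], [0, 0, 0]], [[-0.22, 0, 0], [0, 0, 0]], [[-0.26, 0, 0], [0, 0, 0]], [[-0.26, 0, 0], [0, 0, 0]]]'

```text
clock: 9.85
position: [482.5, -207.8, 47.3]
ee_rot: [-0.033, 0.999, -0.0, 0.002]
contact_force: [-0.4, -1.4, -2.0]
gripper_width: 17.5
grasp_force: 59.2
```

arm_command --rows '[[[-0.07, 0, 0], [0, 0, 0]], [[-0.14, 0, 0], [0, 0, 0]], [[-0.19, 0, 0], [0, 0, 0]], [[-0.22, 0, 0], [0, 0, 0]], [[-0.22, 0, 0], [0, 0, 0]]]'

```text
clock: 10.35
position: [535.9, -204.2, 46.3]
ee_rot: [-0.032, 0.999, 0.0, 0.0]
contact_force: [1.3, 0.4, -1.7]
gripper_width: 17.3
grasp_force: 59.2
```

arm_command --rows '[[[0, 0, 0], [0, 0, 0]], [[0, 0, 0], [0, 0, 0]], [[0, 0, 0], [0, 0, 0]], [[0, 0, 0], [0, 0, 0]]]'

```text
clock: 10.75
position: [535.1, -204.3, 46.4]
ee_rot: [-0.032, 0.999, 0.0, -0.0]
contact_force: [0.2, -0.7, -2.9]
gripper_width: 17.2
grasp_force: 59.2
```

```bash
cat >> h.py <<'E'
def avg(n=10):
    # n camera calls of 0.05 s to average the force readings at rest
    F=[];T=[];P=[]
    for i in range(n):
        arm.get_image("side");s=arm.read_state();F.append(s["contact_force"]);T.append(s["wrist_torque"]);P.append(s["position"])
    print("F",np.mean(F,0).round(2),"sd",np.std(F,0).round(2),"T",np.mean(T,0).round(3),"sd",np.std(T,0).round(3),"shelf",w2s(np.mean(P,0)).round(1),"z",round(np.mean(P,0)[2],1),"yaw",round(yaw(),2),"t",s["clock"],"j1",s["joint_efforts"].round(3)[[0,5]])
E
python3 - <<'E'
from h import *
avg(10)
E
```

```text
F [-0.02  0.24 -2.08] sd [0.6  0.49 0.72] T [-0.01   0.052  0.001] sd [0.019 0.031 0.023] shelf [-120.1   93.3] z 46.3 yaw 93.7 t 11.25 j1 [-0.002 -0.   ]
```

arm_command --rows '[[[-0.01, -0.03, 0], [0, 0, 0]], [[-0.01, -0.06, 0], [0, 0, 0]], [[-0.01, -0.09, 0], [0, 0, 0]], [[-0.01, -0.12, 0], [0, 0, 0]], [[-0.01, -0.12, 0], [0, 0, 0]]]'

```text
clock: 11.75
position: [539.9, -235.2, 46.2]
ee_rot: [-0.032, 1.0, -0.0, 0.0]
contact_force: [0.0, 0.5, -1.4]
gripper_width: 17.4
grasp_force: 59.2
```

```bash
python3 -c "from h import *;avg(6)"
```

```text
F [-0.26  0.04 -1.94] sd [0.14 0.68 0.32] T [ 0.005  0.062 -0.018] sd [0.02  0.025 0.022] shelf [-117.6   63.2] z 46.2 yaw 93.72 t 12.05 j1 [-0.097 -0.   ]
```

arm_command --rows '[[[0, -0.008, 0], [0, 0, 0]], [[0, -0.016, 0], [0, 0, 0]], [[0, -0.024, 0], [0, 0, 0]], [[0, -0.032, 0], [0, 0, 0]], [[0, -0.032, 0], [0, 0, 0]]]'

```text
clock: 12.55
position: [540.5, -242.3, 46.3]
ee_rot: [-0.032, 0.999, -0.0, 0.0]
contact_force: [-0.9, 0.5, -2.8]
gripper_width: 17.5
grasp_force: 59.2
```

```bash
python3 -c "from h import *;avg(6)"
```

```text
F [ 0.01 -0.1  -1.77] sd [0.53 0.16 0.49] T [-0.008  0.038  0.007] sd [0.032 0.019 0.029] shelf [-117.5   55.3] z 46.3 yaw 93.7 t 12.85 j1 [-0.022 -0.   ]
```

arm_command --rows '[[[0, -0.008, 0], [0, 0, 0]], [[0, -0.016, 0], [0, 0, 0]], [[0, -0.024, 0], [0, 0, 0]], [[0, -0.032, 0], [0, 0, 0]], [[0, -0.032, 0], [0, 0, 0]]]'

```text
clock: 13.35
position: [540.9, -250.3, 46.3]
ee_rot: [-0.032, 0.999, -0.0, -0.0]
contact_force: [0.4, 0.0, -2.0]
gripper_width: 17.5
grasp_force: 59.2
```

```bash
python3 -c "from h import *;avg(6)"
```

```text
F [-0.01  0.42 -2.32] sd [0.4  0.63 0.39] T [ 0.009  0.042 -0.019] sd [0.012 0.041 0.032] shelf [-117.4   47.3] z 46.3 yaw 93.71 t 13.65 j1 [-0.025 -0.   ]
```

arm_command --rows '[[[0, -0.008, 0], [0, 0, 0]], [[0, -0.016, 0], [0, 0, 0]], [[0, -0.024, 0], [0, 0, 0]], [[0, -0.032, 0], [0, 0, 0]], [[0, -0.032, 0], [0, 0, 0]]]'

```text
clock: 14.15
position: [541.5, -258.3, 46.3]
ee_rot: [-0.032, 0.999, -0.0, 0.0]
contact_force: [-0.8, 0.3, -3.0]
gripper_width: 17.3
grasp_force: 59.2
```

```bash
python3 -c "from h import *;avg(6)"
```

```text
F [-0.03 -0.02 -1.54] sd [0.56 0.31 0.26] T [ 0.013  0.047 -0.016] sd [0.025 0.012 0.023] shelf [-117.4   39.3] z 46.3 yaw 93.71 t 14.45 j1 [-0.025 -0.   ]
```

arm_command --rows '[[[0, -0.008, 0], [0, 0, 0]], [[0, -0.016, 0], [0, 0, 0]], [[0, -0.024, 0], [0, 0, 0]], [[0, -0.032, 0], [0, 0, 0]], [[0, -0.032, 0], [0, 0, 0]]]'

```text
clock: 14.95
position: [542.0, -266.3, 46.3]
ee_rot: [-0.032, 0.999, -0.0, 0.0]
contact_force: [0.9, -0.6, -2.7]
gripper_width: 17.0
grasp_force: 59.2
```

```bash
python3 -c "from h import *;avg(6)"
```

```text
F [-0.25 -0.07 -2.32] sd [0.28 0.72 0.49] T [0.    0.064 0.012] sd [0.028 0.02  0.034] shelf [-117.4   31.3] z 46.3 yaw 93.71 t 15.25 j1 [-0.025 -0.   ]
```

arm_command --rows '[[[0, -0.008, 0], [0, 0, 0]], [[0, -0.016, 0], [0, 0, 0]], [[0, -0.024, 0], [0, 0, 0]], [[0, -0.032, 0], [0, 0, 0]], [[0, -0.032, 0], [0, 0, 0]]]'

```text
clock: 15.75
position: [542.5, -274.2, 46.3]
ee_rot: [-0.032, 0.999, -0.0, 0.0]
contact_force: [-0.0, -1.0, -1.9]
gripper_width: 17.3
grasp_force: 59.2
```

```bash
python3 -c "from h import *;avg(6)"
```

```text
F [-0.19 -0.04 -1.95] sd [0.28 0.55 0.7 ] T [ 0.007  0.051 -0.003] sd [0.031 0.034 0.02 ] shelf [-117.3   23.3] z 46.3 yaw 93.71 t 16.05 j1 [-0.025 -0.   ]
```

arm_command --rows '[[[0, -0.008, 0], [0, 0, 0]], [[0, -0.016, 0], [0, 0, 0]], [[0, -0.024, 0], [0, 0, 0]], [[0, -0.032, 0], [0, 0, 0]], [[0, -0.032, 0], [0, 0, 0]]]'

```text
clock: 16.55
position: [543.0, -282.2, 46.3]
ee_rot: [-0.032, 0.999, -0.0, 0.0]
contact_force: [-0.3, -0.3, -1.6]
gripper_width: 17.4
grasp_force: 59.2
```

```bash
python3 -c "from h import *;avg(6)"
```

```text
F [-0.09  0.01 -2.13] sd [0.33 0.8  0.51] T [-0.016  0.032 -0.006] sd [0.025 0.019 0.019] shelf [-117.3   15.3] z 46.3 yaw 93.7 t 16.85 j1 [-0.025 -0.   ]
```

arm_command --rows '[[[0, -0.008, 0], [0, 0, 0]], [[0, -0.016, 0], [0, 0, 0]], [[0, -0.024, 0], [0, 0, 0]], [[0, -0.032, 0], [0, 0, 0]], [[0, -0.032, 0], [0, 0, 0]]]'

```text
clock: 17.35
position: [543.5, -290.2, 46.3]
ee_rot: [-0.032, 0.999, -0.0, 0.0]
contact_force: [0.7, 0.2, -2.2]
gripper_width: 17.7
grasp_force: 59.3
```

```bash
python3 -c "from h import *;avg(6)"
```

```text
F [ 0.3   0.23 -2.07] sd [0.27 0.34 0.43] T [0.038 0.045 0.001] sd [0.021 0.035 0.015] shelf [-117.3    7.3] z 46.3 yaw 93.7 t 17.65 j1 [-0.063 -0.007]
```

arm_command --rows '[[[0, -0.008, 0], [0, 0, 0]], [[0, -0.016, 0], [0, 0, 0]], [[0, -0.024, 0], [0, 0, 0]], [[0, -0.024, 0], [0, 0, 0]]]'

```text
clock: 18.05
position: [543.9, -296.0, 46.2]
ee_rot: [-0.032, 0.999, 0.0, -0.0]
contact_force: [-0.4, 1.3, -1.1]
gripper_width: 17.5
grasp_force: 59.4
```

```bash
python3 -c "from h import *;avg(6)"
```

```text
F [-0.31  1.06 -1.67] sd [0.62 0.22 0.45] T [0.384 0.057 0.181] sd [0.036 0.026 0.026] shelf [-117.3    1.4] z 46.3 yaw 93.71 t 18.35 j1 [-0.741 -0.154]
```

arm_command --rows '[[[0, -0.006, 0], [0, 0, 0]], [[0, -0.012, 0], [0, 0, 0]], [[0, -0.012, 0], [0, 0, 0]]]'

```text
clock: 18.65
position: [544.1, -298.9, 46.3]
ee_rot: [-0.032, 0.999, 0.0, -0.0]
contact_force: [-0.2, 1.4, -1.7]
gripper_width: 17.3
grasp_force: 59.4
```

```bash
python3 -c "from h import *;avg(6)"
```

```text
F [-0.17  2.27 -1.84] sd [0.49 0.44 0.4 ] T [0.617 0.055 0.271] sd [0.019 0.032 0.031] shelf [-117.2   -1.6] z 46.3 yaw 93.71 t 18.95 j1 [-1.315 -0.268]
```

Force grows linearly with travel: about 2 N, with the contact near shelf x ≈ 17. So the collar is resting against the divider. I'll relieve the bend and start dragging.

arm_command --rows '[[[0, 0.01, 0], [0, 0, 0]], [[0, 0.02, 0], [0, 0, 0]], [[0, 0.022, 0], [0, 0, 0]], [[0, 0.022, 0], [0, 0, 0]]]'

```text
clock: 19.35
position: [543.8, -293.4, 46.4]
ee_rot: [-0.032, 0.999, -0.0, 0.0]
contact_force: [-0.1, 0.7, -2.6]
gripper_width: 17.5
grasp_force: 59.3
```

```bash
python3 -c "from h import *;avg(4)"
```

```text
F [ 0.2   0.24 -2.26] sd [0.94 0.4  0.19] T [0.177 0.071 0.084] sd [0.016 0.023 0.019] shelf [-117.2    3.7] z 46.3 yaw 93.69 t 19.55 j1 [-0.317 -0.07 ]
```

arm_command --rows '[[[0.012, 0, 0], [0, 0, 0]], [[0.024, 0, 0], [0, 0, 0]], [[0.036, 0, 0], [0, 0, 0]], [[0.048, 0, 0], [0, 0, 0]], [[0.06, 0, 0], [0, 0, 0]]]'

```text
clock: 20.05
position: [528.6, -294.5, 46.4]
ee_rot: [-0.032, 0.999, -0.0, 0.0]
contact_force: [0.9, 0.8, -1.8]
gripper_width: 17.2
grasp_force: 59.3
```

```bash
python3 -c "from h import *;avg(4)"
```

```text
F [-0.2  -0.07 -2.01] sd [0.56 0.43 0.4 ] T [0.021 0.03  0.006] sd [0.018 0.022 0.014] shelf [-132.6    3.7] z 46.4 yaw 93.69 t 20.25 j1 [-0.041  0.   ]
```

arm_command --rows '[[[0, -0.004, 0], [0, 0, 0]], [[0, -0.01, 0], [0, 0, 0]], [[0, -0.01, 0], [0, 0, 0]]]'

```text
clock: 20.55
position: [528.9, -296.9, 46.2]
ee_rot: [-0.032, 0.999, 0.0, -0.0]
contact_force: [-0.5, 0.6, -2.2]
gripper_width: 17.3
grasp_force: 59.4
```

```bash
python3 -c "from h import *;avg(4)"
```

```text
F [-0.62  0.73 -2.21] sd [0.19 0.25 0.4 ] T [0.215 0.064 0.101] sd [0.016 0.022 0.034] shelf [-132.2    1.3] z 46.3 yaw 93.71 t 20.75 j1 [-0.407 -0.09 ]
```

arm_command --rows '[[[0.012, 0.004, 0], [0, 0, 0]], [[0.024, 0.004, 0], [0, 0, 0]], [[0.036, 0.004, 0], [0, 0, 0]], [[0.048, 0.004, 0], [0, 0, 0]], [[0.06, 0.004, 0], [0, 0, 0]]]'

```text
clock: 21.25
position: [513.6, -296.9, 46.4]
ee_rot: [-0.032, 0.999, -0.0, 0.0]
contact_force: [0.0, 0.6, -2.6]
gripper_width: 17.4
grasp_force: 59.3
```

```bash
python3 -c "from h import *;avg(3)"
```

```text
F [ 0.24  0.84 -2.23] sd [0.41 0.19 0.59] T [0.163 0.056 0.072] sd [0.022 0.052 0.032] shelf [-147.8    2.2] z 46.4 yaw 93.68 t 21.4 j1 [-0.231 -0.055]
```

arm_command --rows '[[[0.012, 0, 0], [0, 0, 0]], [[0.024, 0, 0], [0, 0, 0]], [[0.036, 0, 0], [0, 0, 0]], [[0.048, 0, 0], [0, 0, 0]], [[0.06, 0, 0], [0, 0, 0]]]'

```text
clock: 21.9
position: [498.7, -297.8, 46.3]
ee_rot: [-0.032, 0.999, 0.0, 0.0]
contact_force: [0.7, 0.9, -1.1]
gripper_width: 17.4
grasp_force: 59.3
```

```bash
python3 -c "from h import *;avg(3)"
```

```text
F [-0.51  0.06 -2.34] sd [0.27 0.35 0.75] T [0.137 0.083 0.062] sd [0.032 0.06  0.028] shelf [-162.9    2.2] z 46.3 yaw 93.68 t 22.05 j1 [-0.221 -0.055]
```

arm_command --rows '[[[0.012, 0, 0], [0, 0, 0]], [[0.024, 0, 0], [0, 0, 0]], [[0.036, 0, 0], [0, 0, 0]], [[0.048, 0, 0], [0, 0, 0]], [[0.06, 0, 0], [0, 0, 0]]]'

```text
clock: 22.55
position: [483.7, -298.8, 46.3]
ee_rot: [-0.032, 0.999, 0.0, 0.0]
contact_force: [0.3, -0.2, -2.4]
gripper_width: 17.2
grasp_force: 59.3
```

```bash
python3 -c "from h import *;avg(3)"
```

```text
F [-0.43  0.37 -1.71] sd [0.5  0.06 0.37] T [0.101 0.083 0.061] sd [0.033 0.055 0.021] shelf [-177.9    2.1] z 46.3 yaw 93.69 t 22.7 j1 [-0.19  -0.051]
```

arm_command --rows '[[[0.012, 0, 0], [0, 0, 0]], [[0.024, 0, 0], [0, 0, 0]], [[0.036, 0, 0], [0, 0, 0]], [[0.048, 0, 0], [0, 0, 0]], [[0.05, 0, 0], [0, 0, 0]]]'

```text
clock: 23.2
position: [471.1, -299.6, 46.4]
ee_rot: [-0.032, 0.999, 0.0, -0.0]
contact_force: [-0.1, -0.4, -1.9]
gripper_width: 17.4
grasp_force: 59.3
```

```bash
cat > tr.py <<'E'
from h import *
avg(3)
for cam in("top","side"):
    im,d=arm.get_image(cam);W=cloud(cam,d);S=(W[...,:2]-SO)@RS;z=W[...,2]
    m=(S[...,0]>-114)&(S[...,0]<-61)&(abs(S[...,1])<112)&(z>9)&(z<55)
    P=np.c_[S[m],z[m]];h,xe,ye=np.histogram2d(P[:,0],P[:,1],bins=[np.arange(-115,-54,10),np.arange(-60,70,10)])
    print(cam,len(P));print(ye[:-1].astype(int));print(np.c_[xe[:-1],h].astype(int))
    cv2.imwrite(f"pics/{cam}_t{arm.read_state()['clock']:.1f}.png",im)
E
python3 tr.py
```

```text
F [-0.14 -0.26 -2.07] sd [0.48 0.52 0.41] T [0.008 0.042 0.015] sd [0.02  0.013 0.027] shelf [-189.9    2. ] z 46.4 yaw 93.69 t 23.35 j1 [-0.05  -0.004]
top 50
[-60 -50 -40 -30 -20 -10   0  10  20  30  40  50]
[[-115    0    0    0    0    0    0    0    0    0    0    0    0]
 [-105    0    0    0    0    0    0    0    0    0    0    0    0]
 [ -95    0    1    0    0    0    0    0    0    0    0    0    0]
 [ -85    0    0    0    0    0    1    9    0    0    0    0    0]
 [ -75    0    1    0    0    0    4   15    0    0    0    0    0]
 [ -65    0    0    0    0    6    2    7    0    0    0    0    0]]
side 74
[-60 -50 -40 -30 -20 -10   0  10  20  30  40  50]
[[-115    1    0    2    0    0    2    4    5    1    2    0    0]
 [-105    0    0    0    0    0    0    6    3    0    0    0    0]
 [ -95    0    0    0    0    0    0    5    3    0    0    0    0]
 [ -85    0    0    0    0    0    1    4    2    0    0    0    0]
 [ -75    0    0    0    0    0    1    5    2    0    0    0    0]
 [ -65    0    0    0    0    1    3    5    0    0    0    0    0]]
```

arm_command --rows '[[[0.012, 0, 0], [0, 0, 0]], [[0.024, 0, 0], [0, 0, 0]], [[0.036, 0, 0], [0, 0, 0]], [[0.048, 0, 0], [0, 0, 0]], [[0.06, 0, 0], [0, 0, 0]]]'

```text
clock: 23.95
position: [456.1, -300.5, 46.3]
ee_rot: [-0.032, 0.999, 0.0, -0.0]
contact_force: [-0.7, -0.3, -2.2]
gripper_width: 17.2
grasp_force: 59.3
```

```bash
python3 tr.py
```

```text
F [ 0.82  0.43 -2.63] sd [0.46 0.3  0.07] T [0.039 0.106 0.009] sd [0.018 0.069 0.031] shelf [-205.4    2.1] z 46.3 yaw 93.69 t 24.1 j1 [-0.06   0.002]
top 157
[-60 -50 -40 -30 -20 -10   0  10  20  30  40  50]
[[-115    0    0    0    0    0    0    0    0    0    0    0    0]
 [-105    0    0    0    1    5    5    6    0    0    0    0    0]
 [ -95    0    1    0   10    7    8   19    0    1    0    0    0]
 [ -85    0    0    0    8   12   13   15    0    0    0    0    0]
 [ -75    1    0    0    0    4    5   15    0    0    0    0    0]
 [ -65    0    0    0    0    0    1    7    0    0    0    0    0]]
side 81
[-60 -50 -40 -30 -20 -10   0  10  20  30  40  50]
[[-115    1    0    1    0    0    1    5    3    1    2    1    1]
 [-105    0    0    0    0    0    1    5    2    0    0    0    0]
 [ -95    0    0    0    0    0    5    4    3    0    0    0    0]
 [ -85    0    0    0    1    0    3    8    3    0    0    0    0]
 [ -75    0    0    0    0    0    1    5    2    0    0    0    0]
 [ -65    0    0    0    0    0    0    4    2    0    0    0    0]]
```

arm_command --rows '[[[0.012, 0, 0], [0, 0, 0]], [[0.024, 0, 0], [0, 0, 0]], [[0.036, 0, 0], [0, 0, 0]], [[0.048, 0, 0], [0, 0, 0]], [[0.06, 0, 0], [0, 0, 0]]]'

```text
clock: 24.7
position: [441.2, -301.5, 46.3]
ee_rot: [-0.032, 0.999, 0.0, -0.0]
contact_force: [0.0, 0.2, -2.3]
gripper_width: 17.2
grasp_force: 59.3
```

```bash
python3 tr.py; python3 - <<'E'
import cv2,glob,os,numpy as np
f=sorted(glob.glob("pics/top_t*"),key=os.path.getmtime)[-1];g=sorted(glob.glob("pics/side_t*"),key=os.path.getmtime)[-1]
a=cv2.resize(cv2.imread(f)[195:260,375:495],None,fx=3.3,fy=3.3,interpolation=2);b=cv2.resize(cv2.imread(g)[195:260,320:440],None,fx=3.3,fy=3.3,interpolation=2)
cv2.imwrite("pics/c2.png",np.hstack([a,b]))
E
```

```text
F [-0.28 -0.4  -2.04] sd [0.09 0.56 0.3 ] T [-0.001  0.074 -0.005] sd [0.003 0.018 0.008] shelf [-220.3    2. ] z 46.3 yaw 93.69 t 24.85 j1 [-0.059  0.003]
top 214
[-60 -50 -40 -30 -20 -10   0  10  20  30  40  50]
[[-115    0    1    2    3    0    0   18    1    0    0    0    0]
 [-105    0    1    0    1    6    4   13    0    0    0    0    0]
 [ -95    1    0    0   10    7   10   17    0    0    1    0    0]
 [ -85    0    0    0    9   12   13   15    0    0    0    0    0]
 [ -75    0    0    0    0    8    7   15    0    1    0    0    0]
 [ -65    0    0    0    0    4    8    6    0    0    0    1    0]]
side 81
[-60 -50 -40 -30 -20 -10   0  10  20  30  40  50]
[[-115    1    2    1    0    0    2    5    1    1    0    1    0]
 [-105    0    0    0    0    0    2    6    3    0    0    0    0]
 [ -95    0    0    0    0    0    8    5    4    0    0    0    0]
 [ -85    0    0    0    1    0    3    8    2    0    0    0    0]
 [ -75    0    0    0    0    0    2    5    3    0    0    0    0]
 [ -65    0    0    0    0    1    3    1    1    0    0    0    0]]
```

View pics/c2.png

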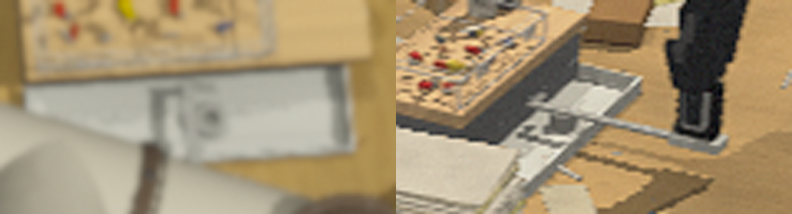

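The collar lies flat in the tray at crop px (207,120), and the toe is clear of it. I'll back out, lift, and carry the probe to its original free spot.

arm_command --rows '[[[0.04, 0, 0], [0, 0, 0]], [[0.08, 0, 0], [0, 0, 0]], [[0.1, 0, 0], [0, 0, 0]], [[0.1, 0, 0], [0, 0, 0]]]'

```text
clock: 25.35
position: [415.3, -303.1, 46.3]
ee_rot: [-0.032, 0.999, 0.0, -0.0]
contact_force: [0.2, 0.4, -1.7]
gripper_width: 17.5
grasp_force: 59.3
```

arm_command --rows '[[[0, 0, -0.1], [0, 0, 0]], [[0, 0, -0.25], [0, 0, 0]], [[0, 0, -0.4], [0, 0, 0]], [[0, 0, -0.55], [0, 0, 0]], [[0, 0, -0.58], [0, 0, 0]]]'

```text
clock: 25.85
position: [419.2, -304.4, 196.5]
ee_rot: [-0.033, 0.999, -0.003, 0.005]
contact_force: [-0.9, 0.2, -1.4]
gripper_width: 17.1
grasp_force: 59.5
```

```bash
python3 - <<'E'
from h import *
print(plan((449,211,190),93.7),yaw(),arm.read_state()["position"])
E
```

```text
(array([-0.2537,  2.0497,  0.0172]), array([-0.0017,  0.0029,  0.0003])) 93.75534525650848 [ 419.23487422 -304.44456973  196.4958437 ]
```

arm_command --rows '[[[-0.02, 0.12, 0], [0, 0, 0]], [[-0.04, 0.28, 0], [0, 0, 0]], [[-0.06, 0.45, 0], [0, 0, 0]], [[-0.08, 0.62, 0], [0, 0, 0]], [[-0.1, 0.8, 0], [0, 0, 0]]]'

```text
clock: 26.35
position: [428.0, -100.4, 190.5]
ee_rot: [-0.032, 0.999, 0.0, -0.0]
contact_force: [1.2, 0.0, -1.7]
gripper_width: 17.6
grasp_force: 59.4
```

arm_command --rows '[[[-0.02, 0.18, 0], [0, 0, 0]], [[-0.04, 0.36, 0], [0, 0, 0]], [[-0.06, 0.54, 0], [0, 0, 0]], [[-0.08, 0.7, 0], [0, 0, 0]], [[-0.1, 0.8, 0], [0, 0, 0]]]'

```text
clock: 26.85
position: [440.1, 101.7, 190.6]
ee_rot: [-0.033, 0.999, 0.0, -0.0]
contact_force: [-0.1, -0.7, -2.3]
gripper_width: 17.3
grasp_force: 59.4
```

arm_command --rows '[[[-0.02, 0.15, 0], [0, 0, 0]], [[-0.04, 0.3, 0], [0, 0, 0]], [[-0.06, 0.45, 0], [0, 0, 0]], [[-0.06, 0.45, 0], [0, 0, 0]]]'

```text
clock: 27.25
position: [448.9, 216.3, 190.4]
ee_rot: [-0.034, 0.999, 0.0, 0.0]
contact_force: [0.1, -0.7, -2.8]
gripper_width: 17.1
grasp_force: 59.6
```

arm_command --rows '[[[0, 0, 0], [0, 0, 0.04]], [[0, 0, 0], [0, 0, 0.08]], [[0, 0, 0], [0, 0, 0.12]], [[0, 0, 0], [0, 0, 0.16]], [[0, 0, 0], [0, 0, 0.179]]]'

```text
clock: 27.75
position: [447.8, 211.8, 190.4]
ee_rot: [0.248, 0.969, -0.001, -0.001]
contact_force: [-0.4, -0.2, -1.7]
gripper_width: 17.1
grasp_force: 59.6
```

arm_command --rows '[[[0, 0, 0.12], [0, 0, 0]], [[0, 0, 0.28], [0, 0, 0]], [[0, 0, 0.44], [0, 0, 0]], [[0, 0, 0.54], [0, 0, 0]], [[0, 0, 0.54], [0, 0, 0]]]'

```text
clock: 28.25
position: [445.6, 209.8, 52.4]
ee_rot: [0.247, 0.969, -0.004, -0.003]
contact_force: [-0.1, -0.1, -1.7]
gripper_width: 17.3
grasp_force: 59.4
```

```bash
python3 - <<'E'
from h import *
avg(2)
print(plan((449,211,21.5),61.5),yaw(),arm.read_state()["position"])
E
```

```text
F [ 0.83  0.74 -1.38] sd [0.15 0.22 0.02] T [ 0.095 -0.009  0.009] sd [0.023 0.051 0.024] shelf [-182.   513.8] z 55.5 yaw 61.49 t 28.35 j1 [-0.092 -0.002]
(array([-0.0039, -0.0037,  0.1393]), array([-0.0003,  0.    , -0.0001])) 61.48875772001318 [448.59906709 212.31657621  56.3275313 ]
```

arm_command --rows '[[[0, 0, 0.04], [0, 0, 0]], [[0, 0, 0.08], [0, 0, 0]], [[0, 0, 0.11], [0, 0, 0]], [[0, 0, 0.13], [0, 0, 0]], [[0, 0, 0.13], [0, 0, 0]]]'

```text
clock: 28.85
position: [448.0, 212.2, 23.1]
ee_rot: [0.246, 0.969, -0.001, -0.0]
contact_force: [-0.9, -0.7, -2.4]
gripper_width: 17.3
grasp_force: 59.5
```

```bash
python3 -c "from h import *;avg(3)"
```

```text
F [-0.14  0.36 -2.03] sd [0.17 0.18 0.32] T [0.045 0.025 0.009] sd [0.034 0.017 0.001] shelf [-181.4  514.6] z 23.8 yaw 61.49 t 29.0 j1 [-0.014 -0.   ]
```

arm_command --rows '[[[0, 0, 0.004], [0, 0, 0]], [[0, 0, 0.008], [0, 0, 0]], [[0, 0, 0.01], [0, 0, 0]], [[0, 0, 0.01], [0, 0, 0]]]'

```text
clock: 29.4
position: [448.4, 212.6, 21.4]
ee_rot: [0.246, 0.969, 0.0, 0.0]
contact_force: [-0.5, 0.0, -1.1]
gripper_width: 17.2
grasp_force: 59.6
```

```bash
python3 -c "from h import *;avg(4)"
```

```text
F [-0.2   0.17 -1.6 ] sd [0.66 0.27 0.23] T [0.029 0.047 0.03 ] sd [0.014 0.016 0.012] shelf [-181.5  514.6] z 21.4 yaw 61.49 t 29.6 j1 [-0.087  0.   ]
```

Contact is just starting, so I'll go down about 1 mm more and then release.

arm_command --rows '[[[0, 0, 0.002], [0, 0, 0]], [[0, 0, 0.004], [0, 0, 0]], [[0, 0, 0.004], [0, 0, 0]], [[0, 0, 0.004], [0, 0, 0]]]'

```text
clock: 30.0
position: [448.5, 212.6, 21.3]
ee_rot: [0.246, 0.969, 0.0, 0.0]
contact_force: [-2.8, 0.0, 6.6]
gripper_width: 17.2
grasp_force: 61.0
```

```bash
python3 -c "from h import *;avg(4)"
```

```text
F [-3.12 -0.11  6.66] sd [0.5  0.2  0.23] T [-0.156  0.762 -0.034] sd [0.023 0.021 0.014] shelf [-181.5  514.7] z 21.3 yaw 61.5 t 30.2 j1 [-0.434  0.029]
```

arm_command --rows '[[[0, 0, 0], [0, 0, 0]], [[0, 0, 0], [0, 0, 0]], [[0, 0, 0], [0, 0, 0]], [[0, 0, 0], [0, 0, 0]], [[0, 0, 0], [0, 0, 0]]]' --grip 0.7

```text
clock: 30.7
position: [448.4, 212.6, 20.2]
ee_rot: [0.246, 0.969, -0.0, -0.0]
contact_force: [-0.5, -0.8, 0.0]
gripper_width: 59.4
grasp_force: 0.0
```

arm_command --rows '[[[0, 0, -0.05], [0, 0, 0]], [[0, 0, -0.15], [0, 0, 0]], [[0, 0, -0.3], [0, 0, 0]], [[0, 0, -0.5], [0, 0, 0]], [[0, 0, -0.7], [0, 0, 0]]]'

```text
clock: 31.2
position: [447.9, 212.1, 196.8]
ee_rot: [0.246, 0.969, -0.001, -0.0]
contact_force: [1.4, 1.3, -0.4]
gripper_width: 59.5
grasp_force: 0.0
```

arm_command --rows '[[[-0.15, 0, -0.1], [0, 0, 0]], [[-0.3, 0, -0.2], [0, 0, 0]], [[-0.35, 0, -0.35], [0, 0, 0]], [[-0.35, 0, -0.35], [0, 0, 0]], [[-0.35, 0, -0.35], [0, 0, 0]]]'

```text
clock: 31.7
position: [525.4, 170.6, 283.1]
ee_rot: [0.247, 0.969, 0.001, 0.0]
contact_force: [-0.9, -0.1, -1.3]
gripper_width: 59.5
grasp_force: 0.0
```

```bash
python3 - <<'E'
from h import *
im,d=arm.get_image("wrist");W=cloud("wrist",d);spots("wrist",["probe","glue_bottle"],W)
m=(W[...,2]>54)&(W[...,2]<66)&(abs(W[...,0]-447)<40)&(abs(W[...,1]-205)<40)
r=cv2.minAreaRect(W[m][:,:2].astype(np.float32));print(m.sum(),r,np.median(W[m],0))
im2,d=arm.get_image("top");W=cloud("top",d);spots("top",["yellow_van","glue_bottle","tray"],W)
print(arm.read_state()["clock"],arm.read_state()["joint_vel"].round(3))
a=cv2.resize(im2[180:280,360:500],(480,343));b=cv2.resize(im,(320,240));o=np.zeros((343,800,3),np.uint8);o[:,:480]=a;o[:240,480:]=b;cv2.imwrite("pics/c3.png",o)
E
```

```text
wrist probe 0.97 [317, 148] [470. 198.   3.]
wrist glue_bottle 0.81 [482, 169] [573. 345.  50.]
636 ((446.53192138671875, 211.69943237304688), (17.589435577392578, 35.20309829711914), 61.16177749633789) [446.63685899 211.41378706  58.4620043 ]
top yellow_van 0.49 [504, 257] [ 509. -461.   26.]
top tray 0.76 [433, 232] [ 574. -297.    2.]
32.05 [-0.001 -0.003  0.008  0.001 -0.001  0.002]
```

View pics/c3.png

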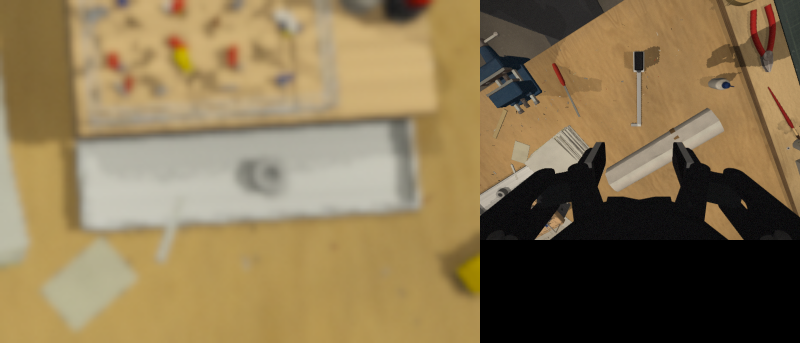

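The collar lies in the tray at crop px (265,176). The probe lies flat at (639,90) with its grip upright, and the bystanders are where they were.

```bash
python3 -c "from bench import arm;print(arm.job_done())"
```

```text
the job is handed in; nothing more can be done
None
```

The collar is in the tray, the probe lies flat on the bench where it started, nothing else was disturbed, and the job was handed in at about 32 s; no verdict came back.

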